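Set the hand rest and hold the gem box open

ROBOT

A 6-joint arm with a two-finger parallel gripper is mounted at the origin on the work surface. World frame = base frame: x ahead of the robot, y to its left, z up, the work surface at z = 0. Lengths are in m, angles in rad, forces in N, time in s.
With the tool pointing down it reaches from about 0.3 to 0.775 m from the base axis. Payload 14.6 kg.
Tool frame: the origin (TCP) lies midway between the tips of the shut fingers; the grasp point (between the pads) lies 19 mm behind it; z points along the fingers, y is the line along which they close (so a half turn about z gives the same grasp; the last joint's range is limited). The gripper opens to 94 mm and grips with 3 to 60 N. Pads are 16 mm wide; open, the fingers measure 119 mm over their backs; the gripper's body (75 mm by 177 mm) begins 78 mm behind the grasp point.
Start: joints at [1.266, 0.3, 1.521, -0, 1.321, -0.067], TCP at [0.13, 0.535, 0.205] pointing down, gripper open.
Joint ranges: [-3.03, 3.03], [-0.79, 2.21], [0.23, 2.52], [-1.04, 4.18], [0, 3.07], [-2.55, 2.55]. Speed limits (rad/s): [2.22, 2.22, 2.57, 3.14, 3.14, 3.14].

INTERFACE

Orientations are given as [roll, pitch, yaw] about the fixed x, y, z axes, in that order (R = Rz(yaw) Ry(pitch) Rx(roll)).
In Python, from station import telemetry, optics, ctrl gives the robot as it stands.
- The arm moves only by the tool carry_out, never from a script. Its argument "plan" is a list that holds one entry, the list of rows, each a list of 7 numbers: the shift along the tool's x, y, z in mm, then the turn, a rotation vector about the tool's x, y, z in rad, then the finger opening in mm, from 0 to 94. A call has 1 to 20 rows; each row shifts and turns the commanded pose from where the row before left it, along the tool's axes as they then stand; what a row does not reach is not made up. A row lasts 1/12 s, in which the tool goes at most 41.7 mm and 7.16 degrees, less where a joint would pass 70% of its speed; a pose out of reach is approached as far as the arm can. A call with a gripper value outside its range is refused whole. The fingers move at their own pace and stop on an object; "squeeze" is the grip in N (left out, the last holds). Time passes only in rows, so rows that do not move let the fingers close. It gives the time, the measured TCP pose, the force, the opening and the grip force at its end, in the units of the state.
- telemetry.get_obs(): the state, without advancing time (a new reading comes with each control period).
- optics.camera(name): name is "scene" or "side" or "wrist"; returns a dict with "pixels" (480x640x3 uint8, red, green, blue), "intrinsics" (3x3 intrinsics, pixels), "origin" and "rotation" of the camera in the world. Camera axes: x right, y down, z forward; pixel columns grow to the right and rows downward; lengths in m; the calibration is good to about 2 mm. The wrist camera is an equidistant fisheye: a pixel r from the principal point sees the ray r / f radians off the axis. A picture is of the moment at which its call begins. There is no depth.
- ctrl.hand_in(): hands the job in; it is judged then, once.
The state is a dict: "time_s": time; "qpos": joint angles; "joint_vel": joint speeds; "tau": joint torques, N m; "ee_pos": TCP position; "eef_rot": TCP orientation; "force": force on the tool from outside, world axes, zero at the start; "moment": the same for the moment, N m; "grip_width": finger opening in m; "grip_force": force on a finger pad.
Only numpy, scipy, OpenCV 4.12 (cv2) and the standard library are available. Lean on these libraries where they do the work, as an engineer would, in place of code of your own. Each camera call takes 0.05 s, during which the arm holds its last target. There are 200 camera calls.

TASK

I want to pick stones out of the gem box: first lay the wooden hand-rest bar across its two forked stands, down in both forks, and let go of it. Then, before touching the catch, try the lid with a gentle upward tug at its brass handle; the worn catch sometimes holds and sometimes does not, so if the lid is caught, slide the black catch fully to the left. Raise the lid about 45 to 55 degrees and finish while still holding it up there with the gripper, leaving the loose things around undisturbed.

Things in the scene. Friction and masses are not known exactly. Their poses are not given: they have to be found in the camera images.
- rest_bar: loose straight bar of pale wood with brass end caps: 260 mm long (its x), 24 mm wide (y), 20 mm high (z), 0.12 kg; starts lying on the table. Origin: centre of its underside
- stand_a: fixed dark steel stand nearer the robot, one of a pair: foot 50 x 70 x 12 mm, a 24 mm square post and on top a U-shaped fork open upward. The fork's floor is 60 mm above the table, its slot runs along the stand's x, is 34 mm wide (y) and 24 mm long (x), between cheeks 8 mm thick that rise to 74 mm. Origin: centre of the foot's underside
- stand_b: the second, same stand, 160 to 190 mm from stand_a along stand_a's x, slots in line
- stand_a_seat (a point): centre of the fork floor of stand_a, 60 mm above the table
- stand_b_seat (a point): centre of the fork floor of stand_b, 60 mm above the table
- gem_box: fixed pale wooden box, 150 mm (x) by 170 mm (y), 60 mm high, with a dark wooden lid 8 mm thick with a clear window, and a pale ledge 42 mm deep and 45 mm high along its front (-x) face. Origin: centre of the underside of the 150 x 170 box; its -x faces the robot, +y is to the left
- lid_hinge (a point): middle of the lid's hinge axis, on the box's far (+x) top rim: 75 mm from the box origin, 60 mm up; axes as the box's, hinge axis along y
- lid: the lid, 150 x 170 x 8 mm, dark wood with a clear window and the brass handle; origin at the hinge point, axes as the box's when shut. Its tilt is the opening angle (0 shut, stop at 1.3 rad, front edge rises). 0.3 kg, easy hinge, falls shut when let go. If caught, it rises about 0.03 rad (4 mm at the handle) and stops hard; if not, it lifts freely with about 2 N at the handle
- handle (a point): brass handle on the lid's front strip: a round bar 10 mm thick, 60 mm long along the box's y, on two end posts; it can turn between finger pads. Origin: middle of the bar, 30 mm above the lid's top face (98 mm above the table when shut). From the hinge point with the lid shut: 125 mm to -x, 20 mm to +y, 38 mm up; it turns with the lid about the hinge
- catch (a joint): travel of the black catch, m: starts at 0, slides along the box's +y (to the left seen from the robot) to its stop at 0.022; about 2 N of friction, stays where it is left. The lid is free for certain beyond 0.013. How far its hidden tongue reaches under the lid's keeper is different each time and cannot be seen
- catch_thumb (a point): top centre of the catch's black thumb block, which is 14 x 14 mm and stands 36 mm above the ledge (its top 81 mm above the table); at the start 98 mm in front of and 60 mm to the right (-y) of the box centre. It is 16 mm in front of the lid's front edge
- tin: bystander, loose: small round aluminium tin, 48 mm across, 34 mm high; leave it alone (origin: centre of the underside)
- ring_stick: bystander, loose: upright tapered steel ring stick on a round foot, 130 mm high; leave it alone
- jar: bystander, loose: amber glass jar with a black cap, 52 mm across, 60 mm high; leave it alone
- bench_block: bystander, loose: square steel bench block 70 x 70 x 22 mm; leave it alone
- hammer: bystander, loose: hammer lying flat, about 220 mm long; leave it alone
- screwdriver: bystander, loose: screwdriver lying flat, about 150 mm long; leave it alone
- bench_brush: bystander, loose: brush lying flat, about 180 mm long; leave it alone
There are look-alikes about, which are no part of the job. Leave any blue, pink or purple look-alike of the stand_a alone.

How it is judged:
By the outcome, as a careful person would: the job done as asked, in the order asked, and still so for the second after the job is handed in, while the arm keeps its last pose, push and grip.
It also fails if it takes over 72 s, if anything falls off the work surface, if the arm or the gripper's body presses on something with over 40 N, if the wrist force passes 120 N, or if a joint passes its speed limit or range.

## Working session

There is one attempt and no reset: what is moved stays moved. The work goes in short steps, Python scripts to look and compute and a tool call to move; the robot and the scene stay as the last step left them, time stands still between calls to the robot, and variables do not carry over. Pictures are saved under pics/ and viewed, at most 13 in all, crops included, and the job is handed in when it is done.

Besides the shell and the picture viewer there is one more tool, called after "Call:" as a command line: name --argument value ..., lists and objects as JSON in quotes. carry_out: Moves the arm, as the interface text tells. Its arguments: {"type":"object","properties":{"plan":{"type":"array","items":{"type":"array","items":{"type":"array","items":{"type":"number"}}}},"squeeze":{"type":"number"}},"required":["plan"]}

```bash
mkdir -p pics; cat > h.py <<'E'
import numpy as np, cv2
from station import telemetry, optics, ctrl
from scipy.spatial.transform import Rotation as R
def snap(name,fn,crop=None,scale=1):
    c=optics.camera(name); np.savez(f'pics/{fn}.npz',**c)
    im=cv2.cvtColor(c["pixels"],cv2.COLOR_RGB2BGR)
    if crop: x0,y0,x1,y1=crop; im=im[y0:y1,x0:x1]
    if scale!=1: im=cv2.resize(im,None,fx=scale,fy=scale,interpolation=cv2.INTER_CUBIC)
    cv2.imwrite(f'pics/{fn}.png',im); return c
def ray(c,u,v,fish=False):
    K=c["intrinsics"]; x=(u-K[0,2])/K[0,0]; y=(v-K[1,2])/K[1,1]
    if fish:
        r=np.hypot(x,y); d=np.array([np.sin(r)*x/max(r,1e-9),np.sin(r)*y/max(r,1e-9),np.cos(r)])
    else: d=np.array([x,y,1.])
    return c["rotation"]@d
def onz(c,u,v,z,fish=False):
    d=ray(c,u,v,fish); o=c["origin"]; return (o+d*(z-o[2])/d[2])
def proj(c,p,fish=False):
    q=np.asarray(c["rotation"]).T@(np.asarray(p)-c["origin"]); K=c["intrinsics"]
    if fish:
        th=np.arctan2(np.hypot(q[0],q[1]),q[2]); ph=np.arctan2(q[1],q[0]); a,b=th*np.cos(ph),th*np.sin(ph)
    else: a,b=q[0]/q[2],q[1]/q[2]
    return np.array([K[0,0]*a+K[0,2],K[1,1]*b+K[1,2]])
E
python3 - <<'E'
from h import *
for n in("scene","side"):
    c=snap(n,n+"0",scale=1.25); print(n,c["origin"],c["rotation"].round(3).tolist(),c["intrinsics"].tolist())
print(telemetry.get_obs())
E
```

```text
scene [1.22369603 0.32179458 0.82262262] [-2.32, 0.001, 2.034] [[446.7914469994746, 0.0, 319.57254672383476], [0.0, 446.7914469994746, 238.28509767031125], [0.0, 0.0, 1.0]]
side [ 0.20938228 -0.6718057   0.84894108] [-2.398, -0.017, -0.426] [[463.76532820406374, 0.0, 317.58796596317194], [0.0, 463.76532820406374, 239.37836309932717], [0.0, 0.0, 1.0]]
{'time_s': 0.1, 'qpos': array([ 1.26640451e+00,  3.00405434e-01,  1.52152680e+00,  1.03803998e-05,
        1.32068976e+00, -6.65980437e-02]), 'joint_vel': array([-0.00250761, -0.00275627, -0.00251316,  0.00103405,  0.00052615,
       -0.00036013]), 'tau': array([ 2.06718294e-03, -5.32649946e+01, -3.53284550e+01,  7.10594212e-02,
        2.34706578e-02, -4.55282395e-05]), 'ee_pos': array([0.12948565, 0.53429726, 0.20494531]), 'eef_rot': array([-3.14056626e+00, -7.85339548e-05,  2.90379627e+00]), 'force': array([-0.430052  , -0.26007457,  0.2221538 ]), 'moment': array([0.01718229, 0.00184669, 0.01641437]), 'grip_force': 0.0, 'grip_width': 0.09397548109175376}
```

View pics/scene0.png

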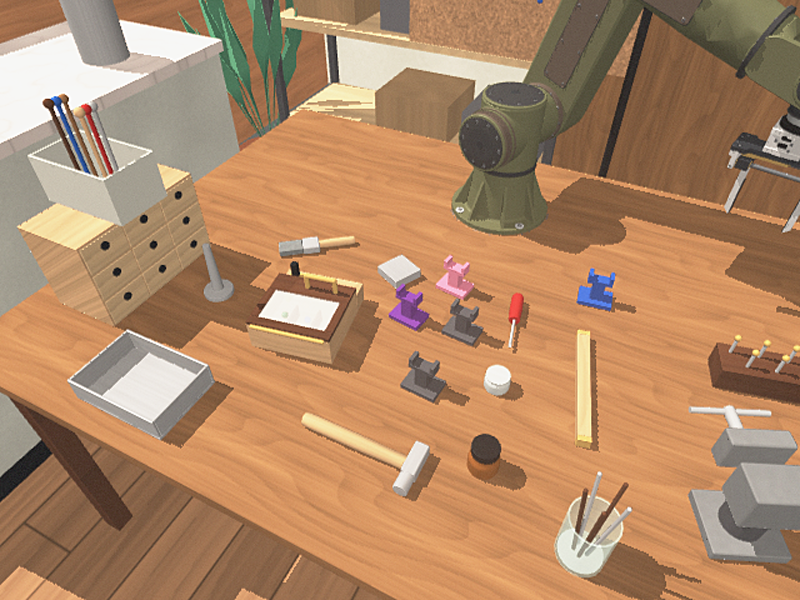

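View pics/side0.png

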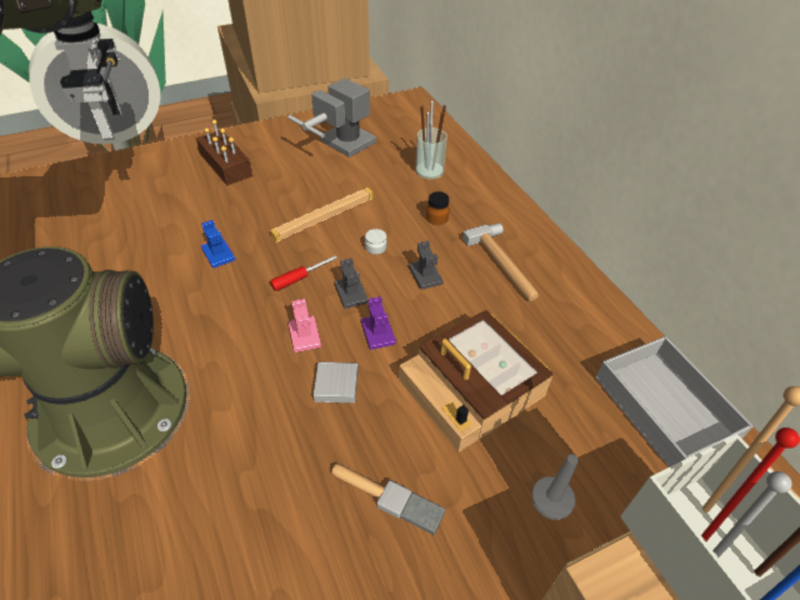

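The scene camera (shown at 1.25x) has two dark steel stands at about (463,322) and (424,375). The purple (408,308), pink (455,277) and blue (598,288) ones are look-alikes, so the dark pair fits. The bar is at (584,388), and the box at (305,315) with its black thumb at (295,268). I'll confirm in enlarged crops.

```bash
sed -i 's/c=optics.camera(name);/c=dict(optics.camera(name)); c["rotation"]=R.from_euler("xyz",c["rotation"]).as_matrix();/' h.py
python3 - <<'E'
from h import *
snap("scene","s1",(190,195,490,370),2.66); snap("side","d1",(160,145,450,362),2.75)
E
```

```text
(no output)
```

View pics/s1.png

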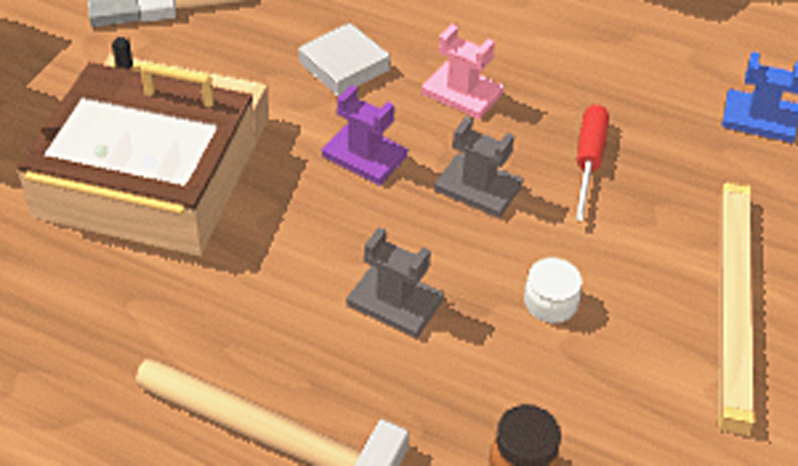

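View pics/d1.png

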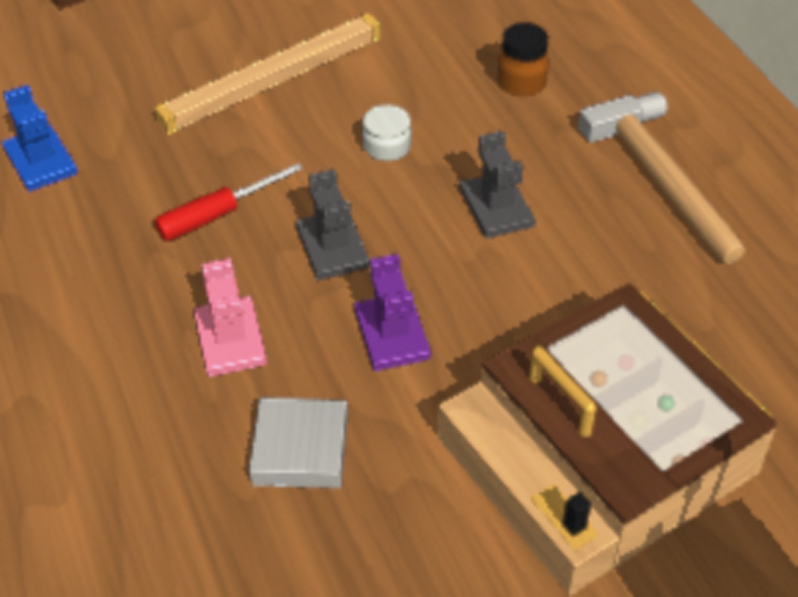

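```bash
cat > m.py <<'E'
from h import *
S=dict(np.load('pics/s1.npz')); D=dict(np.load('pics/d1.npz'))
def s(x,y,z): return onz(S,x/2.66+190,y/2.66+195,z)[:2]
def d(x,y,z): return onz(D,x/2.75+160,y/2.75+145,z)[:2]
E
python3 - <<'E'
from m import *
p=lambda n,*a:print(n,*[(x*1000).round().astype(int).tolist() for x in a])
p("bar s",s(724,186,.02),s(749,186,.02),s(722,411,.02),s(753,411,.02))
p("bar d",d(157,108,.02),d(173,119,.02),d(367,16,.02),d(380,29,.02))
p("A foot s",s(436,183,.012),s(500,210,.012),s(523,183,.012)); p("A cheeks s",s(466,124,.074),s(499,138,.074))
p("A foot d",d(299,225,.012),d(320,273,.012),d(369,263,.012)); p("A cheeks d",d(323,176,.074),d(337,205,.074))
p("B foot s",s(347,297,.012),s(419,328,.012),s(443,294,.012)); p("B cheeks s",s(377,236,.074),s(414,254,.074))
p("B foot d",d(461,187,.012),d(488,230,.012),d(534,218,.012)); p("B cheeks d",d(492,138,.074),d(508,166,.074))
p("lid s FR FL BL BR",s(90,66,.068),s(253,95,.068),s(190,203,.068),s(22,167,.068))
p("lid d",d(623,518,.068),d(483,362,.068),d(630,287,.068),d(775,425,.068))
p("thumb",s(121,43,.081),d(578,499,.081)); p("handle s",s(145,68,.103),s(210,80,.103)); p("handle d",d(536,352,.103),d(590,407,.103))
p("tin,jar",s(553,275,.034),d(388,120,.034),s(528,425,.06),d(525,42,.06)); p("screw tip/handle",s(580,218,.003),d(299,167,.003),s(595,135,.01),d(198,213,.01))
E
```

```text
bar s [382, 296] [371, 317] [625, 352] [614, 374]
bar d [371, 309] [381, 287] [618, 366] [622, 340]
A foot s [490, 52] [496, 118] [454, 125]
A cheeks s [465, 67] [469, 101]
A foot d [446, 110] [442, 48] [486, 42]
A cheeks d [468, 100] [466, 62]
B foot s [649, 37] [652, 106] [609, 109]
B cheeks s [625, 52] [629, 88]
B foot d [603, 97] [601, 36] [647, 33]
B cheeks d [626, 86] [623, 47]
lid s FR FL BL BR [546, -294] [512, -131] [658, -110] [687, -267]
lid d [538, -302] [509, -137] [653, -116] [683, -279]
thumb [516, -277] [512, -282]
handle s [557, -218] [545, -155]
handle d [536, -169] [548, -229]
tin,jar [566, 191] [567, 188] [730, 226] [727, 215]
screw tip/handle [464, 186] [475, 192] [359, 165] [367, 164]
```

Both crops confirm the dark stands: the nearer one at about (467,82) mm and the farther at about (626,68), 160 mm apart at yaw −5°. The bar is at about (498,330) with yaw 13°. The box centre is about (598,−203) with yaw 11°. I'll move above the bar now.

Call:
carry_out --plan '[[[-31.2,-8.7,4.2,0,0,0,94],[-31.2,-8.7,4.2,0,0,0,94],[-31.2,-8.7,4.2,0,0,0,94],[-31.2,-8.7,4.2,0,0,0,94],[-31.2,-8.7,4.2,0,0,0,94],[-31.2,-8.7,4.2,0,0,0,94],[-31.2,-8.7,4.2,0,0,0,94],[-31.2,-8.7,4.2,0,0,0,94],[-31.2,-8.7,4.2,0,0,0,94],[-31.2,-8.7,4.2,0,0,0,94],[-31.2,-8.7,4.2,0,0,0,94],[-31.2,-8.7,4.2,0,0,0,94],[-31.2,-8.7,4.2,0,0,0,94],[0,0,0,0,0,-0.116,94],[0,0,0,0,0,-0.116,94],[0,0,0,0,0,-0.116,94],[0,0,0,0,0,-0.116,94],[0,0,0,0,0,0,94]]]' --squeeze 25

```text
time_s: 1.7
ee_pos: [0.4971, 0.3289, 0.1506]
eef_rot: [-3.141, -0.0, -2.91]
force: [-0.0, -0.2, -0.3]
grip_width: 0.0944
grip_force: 0.0
```

```bash
cat >> h.py <<'E'
def goto(x,y,z,yaw):
    "shift (tool mm) and tool-z turn (rad) from the measured pose to target (mm, deg), shift first"
    o=telemetry.get_obs(); Rt=R.from_euler("xyz",o["eef_rot"]); T=R.from_euler("xyz",[np.pi,0,np.radians(yaw)])
    print("t",o["time_s"],"tcp",(o["ee_pos"]*1000).round(1),"yaw",np.degrees(o["eef_rot"]).round(2),"F",o["force"].round(1),"w",round(o["grip_width"]*1000,1),o["grip_force"])
    print("shift",(Rt.inv().apply(np.array([x,y,z])-o["ee_pos"]*1000)).round(1),"turn",(Rt.inv()*T).as_rotvec().round(3))
E
python3 - <<'E'
from h import *
c=snap("wrist","w1",scale=1.25); goto(498,330,4,193)
print(c["origin"],c["intrinsics"])
for p in [(.498,.33,.02),(.371,.30,.02),(.625,.36,.02)]: print(proj(c,p,True)*1.25)
E
```

```text
t 1.75 tcp [497.1 329.  150.7] yaw [-1.7999e+02 -2.0000e-02 -1.6714e+02] F [-0.4 -0.5  0.3] w 94.1 0.0
shift [ -1.2   0.8 146.7] turn [-0.    -0.    -0.002]
[0.43144486 0.31187213 0.33067794] [[371.64829954   0.         322.24124041]
 [  0.         371.64829954 237.57701094]
 [  0.           0.           1.        ]]
[406.21512087 288.44676515]
[406.5882376   96.14023661]
[405.58945758 452.1184292 ]
```

View pics/w1.png

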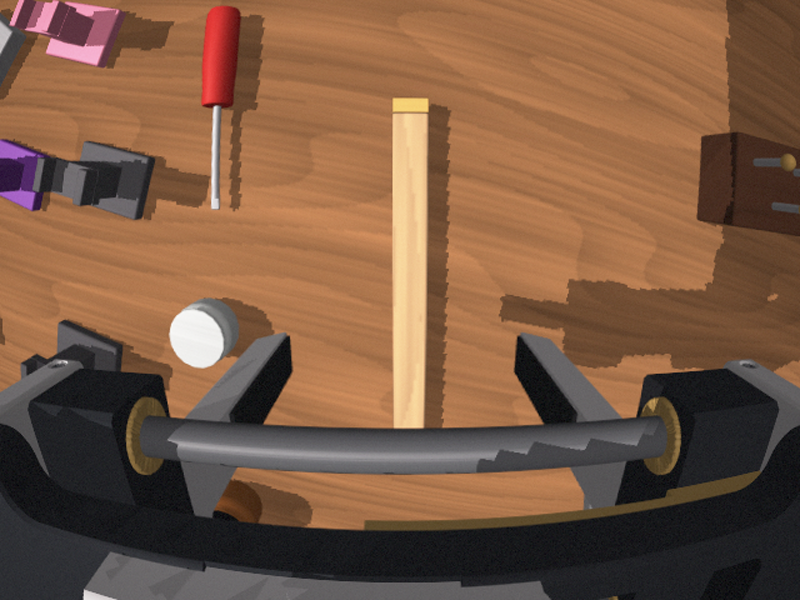

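The wrist view shows the bar centred at column 410 and its near end at (410,98), about 3 mm left of my estimate. The screwdriver and tin are clear of the descent. I'll go down and grip.

Call:
carry_out --plan '[[[0,1.5,20,0,0,0,60],[0,1.5,20,0,0,0,60],[0,0,20,0,0,0,60],[0,0,20,0,0,0,60],[0,0,20,0,0,0,60],[0,0,18,0,0,0,60],[0,0,14,0,0,0,60],[0,0,9,0,0,0,60],[0,0,5,0,0,0,60],[0,0,0,0,0,0,60],[0,0,0,0,0,0,20],[0,0,0,0,0,0,20],[0,0,0,0,0,0,20],[0,0,0,0,0,0,20],[0,0,0,0,0,0,20],[0,0,0,0,0,0,20]]]' --squeeze 25

```text
time_s: 3.08
ee_pos: [0.4965, 0.3321, 0.0051]
eef_rot: [3.141, 0.0, -2.916]
force: [0.2, 0.8, 1.9]
grip_width: 0.0241
grip_force: 25.4
```

```bash
python3 - <<'E'
from h import *
goto(547,75,150,175)
from m import *
p=lambda n,*a:print(n,*[(x*1000).round().astype(int).tolist() for x in a])
p("pink",s(448,33,.074),s(481,45,.074),d(218,268,.074),d(228,295,.074)); p("purple",s(348,95,.074),s(385,108,.074),d(383,262,.074),d(399,292,.074))
c=dict(np.load('pics/w1.npz'))
# stand A foot corners (z=.012) in wrist picture
for u,v in [(84,142),(154,157),(135,219)]: p("Afoot w",onz(c,u/1.25,v/1.25,.012,True)[:2])
E
```

```text
t 3.0833 tcp [496.5 332.1   5.1] yaw [ 1.7999e+02  3.0000e-02 -1.6705e+02] F [0.2 0.8 1.9] w 24.1 25.370643138885498
shift [   8.4 -261.8 -144.9] turn [0.    0.    0.313]
pink [351, 1] [353, 37] [351, 33] [349, 2]
purple [478, -47] [479, -8] [477, -15] [476, -50]
Afoot w [441, 51]
Afoot w [444, 124]
Afoot w [494, 115]
```

Call:
carry_out --plan '[[[0,0,-10,0,0,0,20],[0,0,-20,0,0,0,20],[0,0,-25,0,0,0,20],[0,0,-25,0,0,0,20],[0,0,-20,0,0,0,20],[0,0,-10,0,0,0,20],[0.8,-15,0,0,0,0,20],[0.8,-25,0,0,0,0,20],[0.8,-30,0,0,0,0,20],[1,-30,0,0,0,0,20],[1,-30,0,0,0,0,20],[1,-30,0,0,0,0,20],[1,-30,0,0,0,0,20],[1,-30,0,0,0,0,20],[1,-25,0,0,0,0,20],[0,-16.8,0,0,0,0,20],[0,0,0,0,0,0.104,20],[0,0,0,0,0,0.104,20],[0,0,0,0,0,0.105,20],[0,0,0,0,0,0,20]]]'

```text
time_s: 4.75
ee_pos: [0.5462, 0.0741, 0.1137]
eef_rot: [-3.141, -0.002, 3.049]
force: [0.1, 0.5, -1.3]
grip_width: 0.024
grip_force: 25.0
```

```bash
python3 - <<'E'
from h import *
c=snap("wrist","w2",scale=1.25); goto(547,75,65,175)
print(c["origin"])
for p in [(.467,.082,.074),(.467+.05*.087,.132,.0)]: print(proj(c,p,True)*1.25)
a=cv2.imread('pics/w2.png'); c2=snap("scene","s2",(280,170,480,330),2.0); b=cv2.imread('pics/s2.png')
im=np.zeros((600,800,3),np.uint8); im[:350,:500]=a[100:450,150:650]; im[:,:][350:600,:400]=b[:250]; d=snap("side","d2",(220,130,450,300),1.7); e=cv2.imread('pics/d2.png'); im[350:350+min(250,e.shape[0]),405:405+e.shape[1]]=e[:250]; cv2.imwrite('pics/c2.png',im)
E
```

```text
t 4.8 tcp [546.3  74.3 113.9] yaw [-1.7998e+02 -9.0000e-02  1.7509e+02] F [-1.   0.8 -0.8] w 23.5 24.998009204864502
shift [-0.7  0.8 48.9] turn [-0.    -0.002  0.002]
[0.479353   0.07876265 0.29388906]
[407.46462317 161.10288063]
[485.75110941 168.81632236]
```

View pics/c2.png

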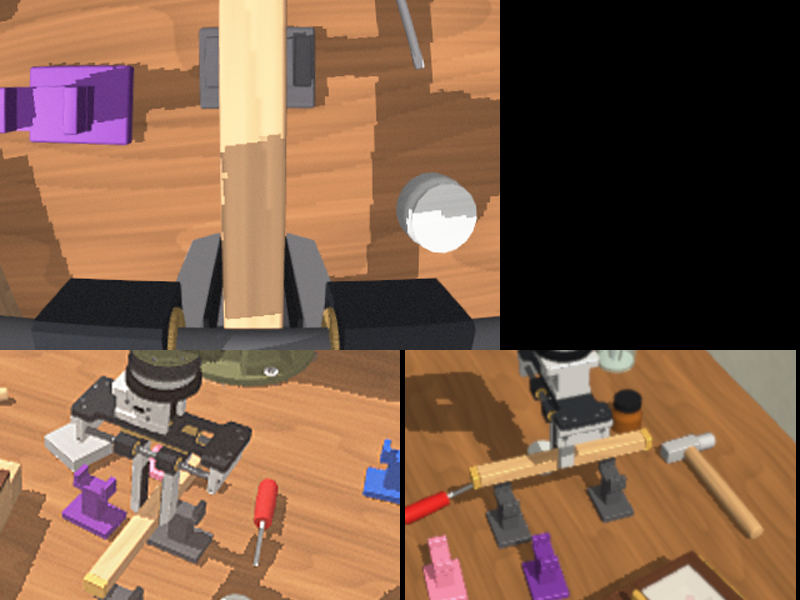

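```bash
python3 - <<'E'
from h import *
c=dict(np.load('pics/w2.npz'))
f=lambda u,v,z:(onz(c,(u+150)/1.25,(v+100)/1.25,z,True)[:2]*1000).round(1)
print("foot",[f(u,v,.012) for u,v in [(203,28),(314,28),(315,106),(200,106)]])
print("right cheek outer top",f(313,35,.074),f(311,86,.074),"left outer",f(203,36,.074),f(202,88,.074))
print("bar",[f(u,v,.129) for u,v in [(219,30),(286,30),(222,230),(286,230)]])
E
```

```text
foot [array([440. ,  52.2]), array([445.8, 118.7]), array([493.5, 115.3]), array([487.3,  45.8])]
right cheek outer top [456.5 109.1] [480.8 106.1] left outer [452.5  57.7] [477.1  54.9]
bar [array([457.7,  68.8]), array([459.8,  92.2]), array([530.3,  62.5]), array([532.4,  86.3])]
```

The wrist view shows the bar's centreline about 2.5 mm to the right (−y) of stand A's slot, and parallel to it. I'll shift +2.5 mm and lower it.

Call:
carry_out --plan '[[[0,2.5,0,0,0,0,20],[0,0,8,0,0,0,20],[0,0,8,0,0,0,20],[0,0,7,0,0,0,20],[0,0,6,0,0,0,20],[0,0,5,0,0,0,20],[0,0,4,0,0,0,20],[0,0,3,0,0,0,20],[0,0,3,0,0,0,20],[0,0,2,0,0,0,20],[0,0,1,0,0,0,20],[0,0,0,0,0,0,20],[0,0,0,0,0,0,20]]]'

```text
time_s: 5.98
ee_pos: [0.5472, 0.0775, 0.068]
eef_rot: [3.142, 0.0, 3.055]
force: [1.0, 0.6, -0.7]
grip_width: 0.0241
grip_force: 25.0
```

```bash
python3 - <<'E'
from h import *
goto(547,77,65,175)
snap("wrist","w3"); snap("scene","s3"); snap("side","d3")
g=lambda n,b,k:cv2.resize(cv2.cvtColor(np.load(f'pics/{n}.npz')["pixels"],cv2.COLOR_RGB2BGR)[b[1]:b[3],b[0]:b[2]],None,fx=k,fy=k,interpolation=cv2.INTER_CUBIC)
im=np.zeros((600,800,3),np.uint8)
for a,(x,y) in ((g('w3',(220,60,440,260),1.5),(0,0)),(g('s3',(300,210,430,330),3),(0,300) if 0 else (400,0)),(g('d3',(240,180,400,300),2.4),(0,310))):
    a=a[:600-y,:800-x]; im[y:y+a.shape[0],x:x+a.shape[1]]=a
cv2.imwrite('pics/c3.png',im)
E
```

```text
t 5.9833 tcp [547.2  77.5  68. ] yaw [1.8000e+02 1.0000e-02 1.7503e+02] F [ 1.   0.6 -0.7] w 24.1 24.997291266918182
shift [ 0.2 -0.5  3. ] turn [0. 0. 0.]
```

View pics/c3.png

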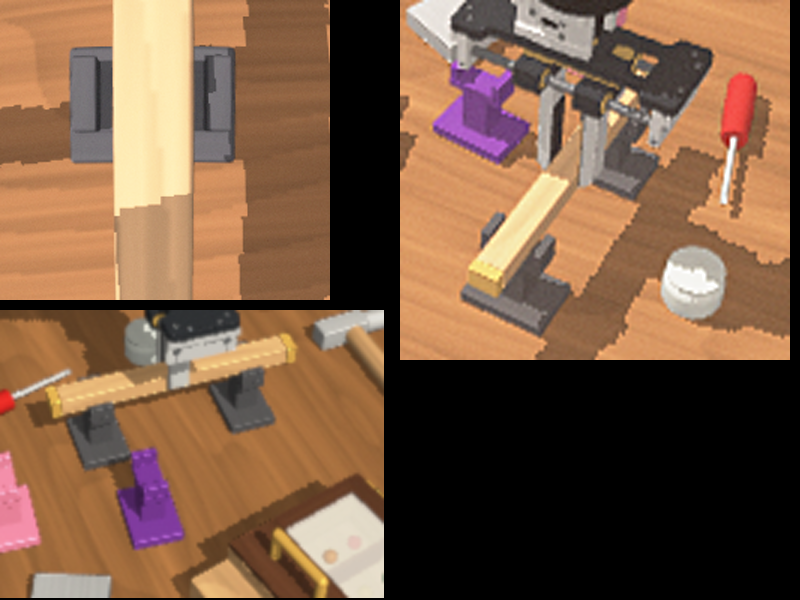

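In the composite the bar sits between the cheeks of both forks: in stand A at (152,100), centred, and in stand B at (510,250). I'll lower the last 3 mm, release and rise.

Call:
carry_out --plan '[[[0,0,1,0,0,0,20],[0,0,1,0,0,0,20],[0,0,0.7,0,0,0,20],[0,0,0,0,0,0,20],[0,0,0,0,0,0,30],[0,0,0,0,0,0,45],[0,0,0,0,0,0,60],[0,0,0,0,0,0,60],[0,0,0,0,0,0,60],[0,0,-8,0,0,0,60],[0,0,-20,0,0,0,60],[0,0,-30,0,0,0,60],[0,0,-30,0,0,0,60],[0,0,-20,0,0,0,60],[0,0,0,0,0,0,60]]]'

```text
time_s: 7.38
ee_pos: [0.5488, 0.0776, 0.1784]
eef_rot: [3.14, 0.007, 3.055]
force: [-0.2, -1.1, 0.8]
grip_width: 0.0601
grip_force: 0.0
```

```bash
python3 - <<'E'
from h import *
goto(545,-193,175,101)
E
```

```text
t 7.3833 tcp [548.8  77.6 178.4] yaw [179.93   0.41 175.03] F [-0.2 -1.1  0.8] w 60.1 0.0
shift [ -19.6 -269.9    3.2] turn [0.006 0.005 1.292]
```

Call:
carry_out --plan '[[[-2.2,-30,0,0,0,0,60],[-2.2,-30,0,0,0,0,60],[-2.2,-30,0,0,0,0,60],[-2.2,-30,0,0,0,0,60],[-2.2,-30,0,0,0,0,60],[-2.2,-30,0,0,0,0,60],[-2.2,-30,0,0,0,0,60],[-2.2,-30,0,0,0,0,60],[-2,-30,3,0,0,0,60],[0,0,0,0,0,0.1175,50],[0,0,0,0,0,0.1175,50],[0,0,0,0,0,0.1175,50],[0,0,0,0,0,0.1175,50],[0,0,0,0,0,0.1175,50],[0,0,0,0,0,0.1175,50],[0,0,0,0,0,0.1175,50],[0,0,0,0,0,0.1175,50],[0,0,0,0,0,0.1175,50],[0,0,0,0,0,0.1175,50],[0,0,0,0,0,0.1175,50]]]'

```text
time_s: 9.05
ee_pos: [0.5431, -0.1931, 0.1699]
eef_rot: [-3.141, -0.0, 1.757]
force: [-0.3, -0.3, 0.4]
grip_width: 0.0499
grip_force: 0.0
```

```bash
python3 - <<'E'
from h import *
c=snap("wrist","w4",scale=1.25); snap("scene","s4"); snap("side","d4"); goto(545,-193,79,101)
b=np.radians(11); C=np.array([.598,-.203])
f=lambda x,y,z:np.r_[C+[x*np.cos(b)-y*np.sin(b),x*np.sin(b)+y*np.cos(b)],z]
for q in [(-.05,-.01,.103),(-.05,.05,.103),(-.098,-.06,.081),(-.075,.085,.068),(-.075,-.085,.068)]: print(q,(proj(c,f(*q),True)*1.25).round())
g=lambda n,b,k:cv2.resize(cv2.cvtColor(np.load(f'pics/{n}.npz')["pixels"],cv2.COLOR_RGB2BGR)[b[1]:b[3],b[0]:b[2]],None,fx=k,fy=k,interpolation=cv2.INTER_CUBIC)
im=cv2.imread('pics/w4.png'); A=g('s4',(310,220,410,320),2.4);B=g('d4',(240,180,400,300),1.8)
im[360:600,:240]=A; im[384:600,512:800]=B
cv2.imwrite('pics/c4.png',im)
E
```

```text
t 9.2 tcp [ 543.2 -193.2  170. ] yaw [-1.7998e+02 -1.0000e-02  1.0114e+02] F [ 0.3  0.5 -0.7] w 50.0 0.0
shift [-0.2  1.9 91. ] turn [-0.    -0.     0.003]
(-0.05, -0.01, 0.103) [407. 360.]
(-0.05, 0.05, 0.103) [406. 255.]
(-0.098, -0.06, 0.081) [333. 418.]
(-0.075, 0.085, 0.068) [364. 189.]
(-0.075, -0.085, 0.068) [371. 440.]
```

View pics/c4.png

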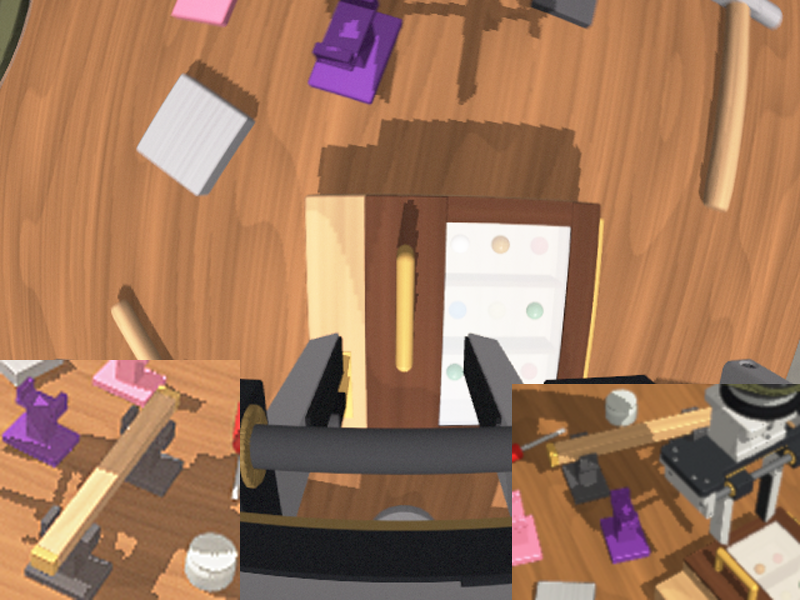

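The wrist view shows the handle from (405,247) to (404,371), within 1 mm of the prediction. The insets show the bar seated in both forks and released. I'll go down and grip the handle.

Call:
carry_out --plan '[[[0,0.5,15,0,0,0,44],[0,0,18,0,0,0,44],[0,0,18,0,0,0,44],[0,0,15,0,0,0,44],[0,0,12,0,0,0,44],[0,0,8,0,0,0,44],[0,0,5,0,0,0,44],[0,0,0,0,0,0,44],[0,0,0,0,0,0,6],[0,0,0,0,0,0,6],[0,0,0,0,0,0,6],[0,0,0,0,0,0,6],[0,0,0,0,0,0,6],[0,0,0,0,0,0,6]]]' --squeeze 20

```text
time_s: 10.37
ee_pos: [0.5439, -0.1932, 0.0794]
eef_rot: [3.141, 0.0, 1.762]
force: [-1.1, -0.4, 1.9]
grip_width: 0.009
grip_force: 20.0
```

```bash
python3 - <<'E'
from h import *
goto(545,-193,79,101)
E
```

```text
t 10.3667 tcp [ 543.9 -193.2   79.4] yaw [1.7997e+02 2.0000e-02 1.0098e+02] F [-1.1 -0.4  1.9] w 9.0 20.00431716442108
shift [-0.   1.1  0.4] turn [ 0.  0. -0.]
```

Call:
carry_out --plan '[[[0,0,-1,0,0,0,6],[0,0,-1,0,0,0,6],[0,0,-1,0,0,0,6],[0,0,-1,0,0,0,6],[0,0,-1,0,0,0,6],[0,0,-1,0,0,0,6],[0,0,0,0,0,0,6],[0,0,0,0,0,0,6]]]'

```text
time_s: 11.03
ee_pos: [0.5451, -0.1928, 0.0839]
eef_rot: [3.139, 0.0, 1.762]
force: [18.7, -1.3, -20.5]
grip_width: 0.009
grip_force: 20.0
```

```bash
python3 - <<'E'
from h import *
goto(545,-193,79,101)
E
```

```text
t 11.0333 tcp [ 545.1 -192.8   83.9] yaw [1.7984e+02 2.0000e-02 1.0098e+02] F [ 18.7  -1.3 -20.5] w 9.0 20.00202789902687
shift [-0.1 -0.1  4.9] turn [ 0.003  0.    -0.   ]
```

The tug stopped hard at about 4.5 mm with 20 N, so the lid is caught. I'll lower it, let go and go to the catch.

Call:
carry_out --plan '[[[0,0,3,0,0,0,6],[0,0,3,0,0,0,6],[0,0,0,0,0,0,6],[0,0,0,0,0,0,44],[0,0,0,0,0,0,44],[0,0,0,0,0,0,44],[0,0,0,0,0,0,44],[0,0,-10,0,0,0,44],[0,0,-20,0,0,0,44],[0,0,-20,0,0,0,44],[0,0,-5,0,0,0,44],[-20,-12.2,0,0,0,0,44],[-20,-12.2,0,0,0,0,44],[-20,-12.2,0,0,0,0,44],[-19,-12.4,0,0,0,0,44]]]' --squeeze 15

```text
time_s: 12.28
ee_pos: [0.5102, -0.2809, 0.1341]
eef_rot: [-3.142, 0.0, 1.763]
force: [0.7, -0.2, 0.4]
grip_width: 0.0443
grip_force: 0.0
```

Call:
carry_out --plan '[[[0,0,0,0,0,0.1122,44],[0,0,0,0,0,0.1122,44],[0,0,0,0,0,0.1122,44],[0,0,0,0,0,0.1122,44],[0,0,0,0,0,0.1122,44],[0,0,0,0,0,0.1122,44],[0,0,0,0,0,0.1122,44],[0,0,0,0,0,0.1122,44],[0,0,0,0,0,0.1122,44],[0,0,0,0,0,0.1122,44],[0,0,0,0,0,0.1122,44],[0,0,0,0,0,0.1122,44],[0,0,0,0,0,0.1122,44],[0,0,0,0,0,0.1122,44],[0,0,0,0,0,0,44]]]'

```text
time_s: 13.53
ee_pos: [0.5106, -0.28, 0.134]
eef_rot: [-3.141, 0.0, 0.186]
force: [-0.3, 0.5, 0.7]
grip_width: 0.0442
grip_force: 0.0
```

```bash
python3 - <<'E'
from h import *
c=snap("wrist","w5"); snap("side","d5"); snap("scene","s5"); goto(511,-280,64,11)
for q in [(.513,-.2806,.081),(.511,-.28,.081)]: print((proj(c,q,True)*1.25).round(), proj(dict(np.load('pics/d5.npz')),q), proj(dict(np.load('pics/s5.npz')),q))
g=lambda n,b,k:cv2.resize(cv2.cvtColor(np.load(f'pics/{n}.npz')["pixels"],cv2.COLOR_RGB2BGR)[b[1]:b[3],b[0]:b[2]],None,fx=k,fy=k,interpolation=cv2.INTER_CUBIC)
im=g('w5',(0,0,640,480),1.25); im[400:600,:240]=g('d5',(320,260,440,360),2); im[400:600,560:]=g('s5',(200,190,320,290),2)
cv2.imwrite('pics/c5.png',im)
E
```

```text
t 13.6833 tcp [ 510.7 -280.   134. ] yaw [-1.7999e+02  1.0000e-02  1.1200e+01] F [-0.3 -0.3  0.4] w 44.0 0.0
shift [ 0.3  0.1 70. ] turn [-0.     0.     0.003]
[402. 314.] [370.35006542 325.65400329] [234.92736629 210.08977938]
[400. 317.] [369.28790164 325.7698648 ] [235.55454732 209.7200464 ]
```

View pics/c5.png

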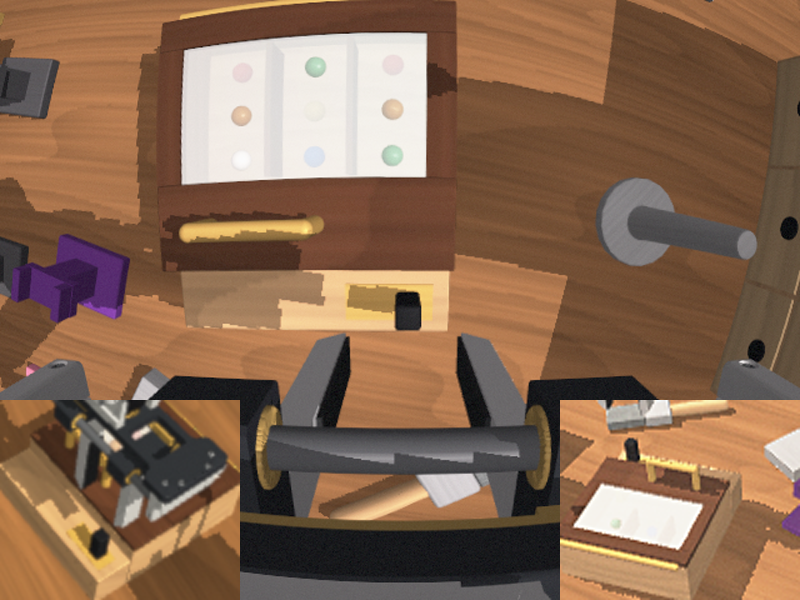

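The thumb's top is at about (408,318), 3 mm right of the prediction. I'll correct by that, lower around it and grip.

Call:
carry_out --plan '[[[-1,2.5,10,0,0,0,44],[0,0,15,0,0,0,44],[0,0,15,0,0,0,44],[0,0,12,0,0,0,44],[0,0,9,0,0,0,44],[0,0,6,0,0,0,44],[0,0,3,0,0,0,44],[0,0,0,0,0,0,44],[0,0,0,0,0,0,8],[0,0,0,0,0,0,8],[0,0,0,0,0,0,8],[0,0,0,0,0,0,8],[0,0,0,0,0,0,8]]]' --squeeze 15

```text
time_s: 14.77
ee_pos: [0.5103, -0.2827, 0.0644]
eef_rot: [3.141, -0.0, 0.192]
force: [-1.2, 5.7, 2.5]
grip_width: 0.014
grip_force: 3.2
```

```bash
python3 - <<'E'
from h import *
goto(511,-282,64,11)
E
```

```text
t 14.7667 tcp [ 510.3 -282.7   64.4] yaw [ 1.7999e+02 -2.0000e-02  1.0970e+01] F [-1.2  5.7  2.5] w 14.0 3.1888926029205322
shift [ 0.8 -0.5  0.4] turn [ 0. -0. -0.]
```

Call:
carry_out --plan '[[[0,0,0,0,0,0,8],[0,-2,0,0,0,0,8],[0,-2.5,0,0,0,0,8],[0,-2.5,0,0,0,0,8],[0,-2.5,0,0,0,0,8],[0,-2.5,0,0,0,0,8],[0,-2.5,0,0,0,0,8],[0,-2.5,0,0,0,0,8],[0,-2,0,0,0,0,8],[0,-2,0,0,0,0,8],[0,-1.5,0,0,0,0,8],[0,-1,0,0,0,0,8],[0,0,0,0,0,0,8],[0,0,0,0,0,0,8]]]'

```text
time_s: 15.93
ee_pos: [0.5063, -0.2607, 0.0645]
eef_rot: [3.139, -0.001, 0.191]
force: [6.1, -9.3, 1.9]
grip_width: 0.0143
grip_force: 15.0
```

```bash
python3 - <<'E'
from h import *
goto(510.3,-282.7,64.4,11)
E
```

```text
t 15.9333 tcp [ 506.3 -260.7   64.5] yaw [ 1.7985e+02 -8.0000e-02  1.0960e+01] F [ 6.1 -9.3  1.9] w 14.3 15.003180652856827
shift [-0.2 22.4  0.1] turn [ 0.003 -0.001 -0.001]
```

The catch travelled 22.4 mm and hit its stop with about 10 N. I'll release it and return to the handle.

Call:
carry_out --plan '[[[0,0,0,0,0,0,44],[0,0,0,0,0,0,44],[0,0,0,0,0,0,44],[0,0,0,0,0,0,44],[0,0,-10,0,0,0,44],[0,0,-20,0,0,0,44],[0,0,-25,0,0,0,44],[0,0,-15,0,0,0,44],[17,-19,0,0,0,0,44],[17,-19,0,0,0,0,44],[16,-20,0,0,0,0,44],[0,0,0,0,0,0,44]]]' --squeeze 20

```text
time_s: 16.93
ee_pos: [0.5452, -0.1899, 0.1349]
eef_rot: [-3.141, -0.001, 0.194]
force: [-0.0, -0.7, 0.5]
grip_width: 0.0439
grip_force: 0.0
```

Call:
carry_out --plan '[[[0,0,0,0,0,-0.1122,44],[0,0,0,0,0,-0.1122,44],[0,0,0,0,0,-0.1122,44],[0,0,0,0,0,-0.1122,44],[0,0,0,0,0,-0.1122,44],[0,0,0,0,0,-0.1122,44],[0,0,0,0,0,-0.1122,44],[0,0,0,0,0,-0.1122,44],[0,0,0,0,0,-0.1122,44],[0,0,0,0,0,-0.1122,44],[0,0,0,0,0,-0.1122,44],[0,0,0,0,0,-0.1122,44],[0,0,0,0,0,-0.1122,44],[0,0,0,0,0,-0.1122,44],[0,0,0,0,0,0,44]]]'

```text
time_s: 18.18
ee_pos: [0.5435, -0.1935, 0.1346]
eef_rot: [-3.142, 0.0, 1.768]
force: [-0.1, -0.0, 0.3]
grip_width: 0.0441
grip_force: 0.0
```

```bash
python3 - <<'E'
from h import *
goto(544,-193,79.4,101)
snap("side","d6",(300,230,450,360),4)
E
```

```text
t 18.1833 tcp [ 543.5 -193.5  134.6] yaw [-180.      0.    101.27] F [-0.1 -0.   0.3] w 44.1 0.0
shift [ 0.4  0.6 55.2] turn [-0.     0.     0.005]
```

View pics/d6.png

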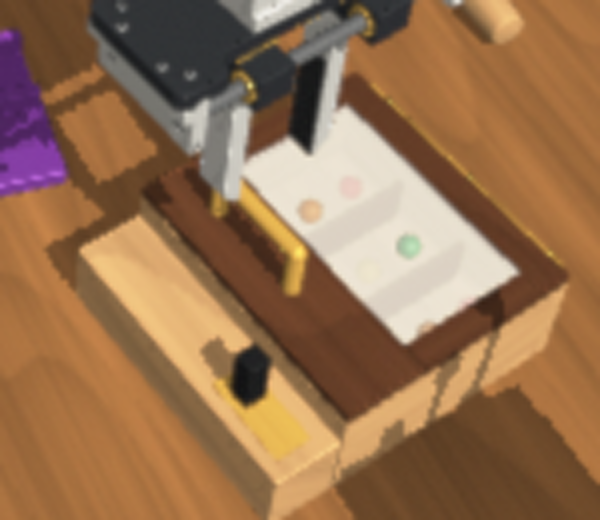

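The catch sits at the left end of its brass slot, at (252,375) in the crop, and the lid is shut. I'll grip the handle and work out the lifting arc.

Call:
carry_out --plan '[[[0.4,0.6,15,0,0,0,44],[0,0,15,0,0,0,44],[0,0,12,0,0,0,44],[0,0,8,0,0,0,44],[0,0,5,0,0,0,44],[0,0,0,0,0,0,44],[0,0,0,0,0,0,6],[0,0,0,0,0,0,6],[0,0,0,0,0,0,6],[0,0,0,0,0,0,6],[0,0,0,0,0,0,6],[0,0,0,0,0,0,6]]]' --squeeze 25

```text
time_s: 19.23
ee_pos: [0.5438, -0.1927, 0.0793]
eef_rot: [-3.14, -0.0, 1.762]
force: [-0.5, 0.2, 5.3]
grip_width: 0.0092
grip_force: 25.0
```

```bash
python3 - <<'E'
from h import *
goto(544,-193,79.4,101)
r=np.hypot(125,38); a0=np.arctan2(38,-125); n=20
def P(t):
    al=.4*t; g=np.array([r*np.cos(a0-t),r*np.sin(a0-t)]); return g+19*np.array([-np.sin(al),-np.cos(al)]),al
T=np.radians(50)*np.arange(n+1)/n
for i in range(n):
    p,al=P(T[i]);q,be=P(T[i+1]); d=q-p
    print([0,round(float(d@[np.cos(al),-np.sin(al)]),1),round(float(d@[-np.sin(al),-np.cos(al)]),1),round(be-al,4)],end=' ')
E
```

```text
t 19.2333 tcp [ 543.8 -192.7   79.3] yaw [-179.93   -0.    100.97] F [-0.5  0.2  5.3] w 9.2 25.00790387392044
shift [-0.3  0.1 -0.1] turn [-0.001 -0.    -0.   ]
[0, 1.4, -5.4, np.float64(0.0175)] [0, 1.6, -5.4, np.float64(0.0175)] [0, 1.7, -5.3, np.float64(0.0175)] [0, 1.9, -5.3, np.float64(0.0175)] [0, 2.0, -5.2, np.float64(0.0175)] [0, 2.1, -5.1, np.float64(0.0175)] [0, 2.3, -5.1, np.float64(0.0175)] [0, 2.4, -5.0, np.float64(0.0175)] [0, 2.5, -4.9, np.float64(0.0175)] [0, 2.7, -4.9, np.float64(0.0175)] [0, 2.8, -4.8, np.float64(0.0175)] [0, 2.9, -4.7, np.float64(0.0175)] [0, 3.0, -4.6, np.float64(0.0175)] [0, 3.2, -4.5, np.float64(0.0175)] [0, 3.3, -4.4, np.float64(0.0175)] [0, 3.4, -4.3, np.float64(0.0175)] [0, 3.5, -4.2, np.float64(0.0175)] [0, 3.6, -4.1, np.float64(0.0175)] [0, 3.7, -4.0, np.float64(0.0175)] [0, 3.8, -3.9, np.float64(0.0175)]
```

Call:
carry_out --plan '[[[0,1.4,-5.4,0.0175,0,0,6],[0,1.6,-5.4,0.0175,0,0,6],[0,1.7,-5.3,0.0175,0,0,6],[0,1.9,-5.3,0.0175,0,0,6],[0,2.0,-5.2,0.0175,0,0,6],[0,0,0,0,0,0,6]]]'

```text
time_s: 19.73
ee_pos: [0.5533, -0.1911, 0.106]
eef_rot: [-3.051, 0.0, 1.762]
force: [-8.4, -3.1, 2.5]
grip_width: 0.0092
grip_force: 25.0
```

```bash
cat > t.py <<'E'
from h import *
o=telemetry.get_obs(); M=R.from_euler("xyz",o["eef_rot"]).as_matrix(); g=o["ee_pos"]*1000-19*M[:,2]
b=np.radians(11); h=np.array([598+75*np.cos(b)-0*np.sin(b),-203+75*np.sin(b)])
x=(g[:2]-h)@[np.cos(b),np.sin(b)]; y=(g[:2]-h)@[-np.sin(b),np.cos(b)]; z=g[2]-60
print("rel hinge",x.round(1),y.round(1),z.round(1),"r",np.hypot(x,z).round(1),"deg",np.degrees(np.arctan2(38,-125)-np.arctan2(z,x)).round(1),"toolz",M[:,2].round(2),"F",o["force"].round(1),"w",o["grip_width"],o["time_s"])
E
python3 t.py
```

```text
rel hinge -114.9 20.3 65.0 r 131.9 deg 12.6 toolz [-0.09 -0.02 -1.  ] F [-8.4 -3.1  2.5] w 0.009241681511187943 19.7333
```

Call:
carry_out --plan '[[[0,2.0,-5.1,0.0175,0,0,6],[0,2.2,-5.1,0.0175,0,0,6],[0,2.3,-5.0,0.0175,0,0,6],[0,2.4,-4.9,0.0175,0,0,6],[0,2.6,-4.9,0.0175,0,0,6],[0,2.7,-4.8,0.0175,0,0,6],[0,2.8,-4.7,0.0175,0,0,6],[0,3.0,-4.6,0.0175,0,0,6],[0,3.2,-4.5,0.0175,0,0,6],[0,3.3,-4.4,0.0175,0,0,6],[0,0,0,0,0,0,6]]]'

```text
time_s: 20.65
ee_pos: [0.5869, -0.185, 0.1492]
eef_rot: [-2.877, 0.001, 1.762]
force: [-8.6, -3.2, 8.9]
grip_width: 0.009
grip_force: 25.0
```

```bash
python3 t.py
```

```text
rel hinge -77.5 19.8 107.5 r 132.5 deg 37.3 toolz [-0.26 -0.05 -0.97] F [-8.6 -3.2  8.9] w 0.008951578313392255 20.65
```

Call:
carry_out --plan '[[[0,3.0,-4.5,0.0175,0,0,6],[0,3.1,-4.4,0.0175,0,0,6],[0,3.2,-4.3,0.0175,0,0,6],[0,3.3,-4.2,0.0175,0,0,6],[0,3.6,-4.0,0.0175,0,0,6],[0,0,0,0,0,0,6],[0,0,0,0,0,0,6]]]'

```text
time_s: 21.23
ee_pos: [0.6083, -0.1811, 0.1637]
eef_rot: [-2.791, 0.001, 1.762]
force: [-1.0, -5.6, 0.7]
grip_width: 0.0095
grip_force: 25.0
```

```bash
python3 t.py; python3 - <<'E'
from h import *
snap("side","d7"); snap("scene","s7")
g=lambda n,b,k:cv2.resize(cv2.cvtColor(np.load(f'pics/{n}.npz')["pixels"],cv2.COLOR_RGB2BGR)[b[1]:b[3],b[0]:b[2]],None,fx=k,fy=k,interpolation=cv2.INTER_CUBIC)
cv2.imwrite('pics/c7.png',np.hstack([g('d7',(170,130,470,430),1.33),g('s7',(170,150,470,450),1.33)]))
E
```

```text
rel hinge -54.2 19.6 121.5 r 133.1 deg 49.1 toolz [-0.34 -0.07 -0.94] F [-1.  -5.6  0.7] w 0.009511936299257598 21.2333
```

View pics/c7.png

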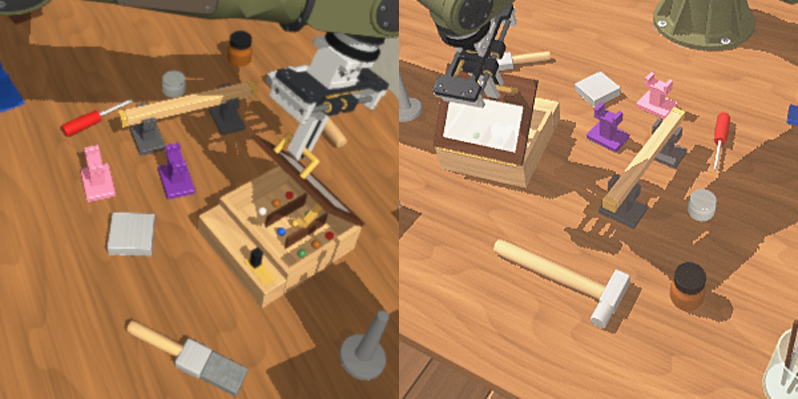

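The lid is held at about 49°, the bar is seated in both forks, the catch is fully left and the other things look undisturbed. I'm handing in.

```bash
python3 -c "from station import ctrl; print(ctrl.hand_in())"
```

```text
the job is handed in; nothing more can be done
None
```

I handed the job in: the bar lies released in both forks, the tug showed the lid caught, the catch is slid fully left, and the gripper holds the lid open at about 49°, with no bystander seen to have moved.

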